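Set a hand-driven plate stage to its index mark and lock it

ROBOT

A 6-joint arm with a two-finger parallel gripper is mounted at the origin on the work surface. World frame = base frame: x ahead of the robot, y to its left, z up, the work surface at z = 0. Lengths are in m, angles in rad, forces in N, time in s.
With the tool pointing down it reaches from about 0.25 to 0.775 m from the base axis. Payload 8.9 kg.
Tool frame: the origin (TCP) lies at the very end of the fingers, on their centre line; the grasp point (between the pads) lies 19 mm behind it (tcp_to_grasp is the distance from the TCP to the grasp point, in m); z points along the fingers, y is the line along which they close (so a half turn about z gives the same grasp; the last joint's range is limited). The gripper opens to 85 mm and grips with 20 to 120 N. Pads are 22 mm wide; open, the fingers measure 114 mm over their backs; the gripper's body (76 mm by 85 mm) begins 54 mm behind the grasp point. The pads swing forward as they close: fully open they stand 13 mm farther back than shut.
Start: joints at [1.132, 0.291, -0.153, 1.127, 0, 1.431], TCP at [0.155, 0.502, 0.231] pointing down, gripper open.
Joint ranges: [-2.52, 2.52], [-0.91, 1.74], [-1.3, 1.37], [-1.96, 2.02], [-1.52, 1.47], [-3.14, 3.14]. Speed limits (rad/s): [2.22, 2.22, 2.79, 3.14, 3.14, 3.14].

INTERFACE

Orientations are given as a rotation vector (axis times angle).
In Python, from station import * gives the robot as it stands. The module is installed in compiled form; this text tells all that it offers.
- The arm moves only by the shell command python3 -m jog 'ROWS' [OPENING]. ROWS is text: rows parted by semicolons, each of 4 numbers parted by spaces: the shift along the tool's x, y, z in m, then the turn about the tool's z in degrees. In form: dx dy dz turn; .... A call has exactly 8 rows; each row is the pose to reach, as a shift and turn from the pose commanded when the call began, along the tool's axes at that moment; what a row does not reach only later rows make up. A row lasts 1/12 s, in which the tool goes at most 41.7 mm and 7.16 degrees, less where a joint would pass 70% of its speed; a pose out of reach is approached as far as the arm can. A call with a gripper value outside its range is refused whole. OPENING is the opening, from 0 (shut) to 1 (fully open), set as the call begins (- or left out, the last holds). The fingers move at their own pace and stop on an object; the grip force is fixed at half the most. Time passes only in rows, so rows that repeat a pose let the fingers close, or fill a call up. It gives the time, the measured TCP pose, the force, the opening and the grip force at its end, in the units of the state.
- get_state(): the state, without advancing time (a new reading comes with each control period).
- camera(name): name is "side" or "top"; returns a dict with "pixels" (480x640x3 uint8, blue, green, red), "z_map" (480x640 float32, m along the optical axis (not along the pixel's ray), 0 where there is no reading), "fx", "fy", "cx", "cy" (pixels), "D" ([k1, k2, p1, p2, k3] as OpenCV has them; the pictures are not rectified), "R" (3x3) and "t" (3): a world point X has camera coordinates R X + t. Camera axes: x right, y down, z forward; pixel columns grow to the right and rows downward; lengths in m; the calibration is good to about 2 mm. A picture is of the moment at which its call begins.
- job_done(): hands the job in; it is judged then, once.
Trained networks look in a picture, given as the dict that the camera call returned (one of the last four; its "shot" number tells which), for a name from the list of things; names that differ only in an ending like _2 or _b are one class to them, and where a whole thing is asked for, a point or a joint stands for the part that bears it (a point fixed in the world has none). Each returns a list of dicts, best first, with "p" (0 to 1); they miss things now and then, are a little off and sometimes report something else, mostly with a low value. They report only what shows in the picture. A call takes as long as a camera call.
- boxes_of(query, picture): "at" ([row, column] in pixels, amid what is visible of it).
The state is a dict: "time": time; "joint_positions": joint angles; "dq": joint speeds; "tau": joint torques, N m; "tcp_pos": TCP position; "tcp_rot": TCP orientation; "force": force on the tool from outside, world axes, zero at the start; "wrist_torque": the same for the moment, N m; "finger_gap": finger opening in m; "gripper_force": force on a finger pad.
Only numpy, scipy, OpenCV 4.12 (cv2) and the standard library are available. Lean on these libraries where they do the work, as an engineer would, in place of code of your own. Each camera call takes 0.05 s, during which the arm holds its last target. There are 200 camera calls.

TASK

Swing the locking lever of the plate stage fully open, then turn the three-armed handwheel in small steps until the pointer on the sliding plate carriage stands tip to tip with the pointed index rider on the rail (not the blunt one). Then swing the lever fully home again to lock the carriage on the mark, and leave the loose labware where it stands.

Things in the scene. Friction and masses are not known exactly. Their poses are not given: they have to be found in the camera images.
- stage: The plate stage: a grey base plate 330 x 320 x 16 mm fixed to the bench. Origin: on the bench, mid-width, 140 mm from its front edge (x -140 to 190). x points from the wheel and lever to the rail, y along the carriage's travel. In its frame (mm): handwheel axis at x -75, y -90; lever pivot at x -75, y 85; index rail along y at x 150 to 186, top at z 40, with two steel riders reaching z 86.
- carriage: The carriage with a white 24-well plate fixed on it, sliding along the stage's y, driven by the handwheel. 105 mm (stage x -18 to 88) by 150 mm (y), top 59 mm above the bench. Origin: at bench height, level with the stage's origin in x, at the middle of the carriage in y; 56 mm travel either way.
- wheel_hub (a point): Centre of the handwheel, on its upright axis at the height of its arms (66 mm above the bench). Three level round steel arms, 14 mm thick, 120 degrees apart, each end in a black 20 mm ball reaching 70 mm from the axis. Hub 40 mm in diameter, top 80 mm above the bench. About 40 mm are free under the arms, save a 40 mm post under the hub.
- wheel (a joint): Angle of the handwheel (rad), growing counter-clockwise seen from above, -5.6 to 5.6. At 0 one arm points along the stage's -x. A counter-clockwise turn moves the carriage to the stage's +y by 10 mm per rad; it stays where it is left. About 0.13 N m turns it.
- pointer_tip (a point): Tip of the dark cone pointer (28 mm long, 18 mm thick at its root) on the carriage's far edge, pointing along the stage's +x; 54 mm above the bench. It slides with the carriage.
- mark_tip (a point): Tip of the cone on the pointed index rider, a fixed steel block 36 x 26 x 34 mm with a small black knob; the cone is 28 mm long, points along the stage's -x and lies 54 mm above the bench. Its axes are parallel to the stage's. When aligned, the two tips face each other across a gap of about 7 mm, with equal y in the stage's frame.
- blunt_end (a point): Square end of the tab on the other rider on the rail: the same block but with a flat, square-ended tab (24 x 20 x 12 mm) instead of the cone. Not the mark. Fixed.
- lever_pivot (a point): On the upright axis of the locking lever, at the height of its bar (66 mm above the bench).
- lever_ball (a point): Centre of the black ball (22 mm) at the end of the locking lever, 100 mm from the pivot, at the height of the bar. The bar is round steel, 12 mm thick, and level; about 45 mm are free under it.
- lever (a joint): Angle of the locking lever (rad), 0 to 1.0. At 0 it is fully home (locked) and points along the stage's +y; it grows counter-clockwise seen from above, the ball moving towards the stage's -x, to its open stop at 1.0. It stays where it is left; about 0.1 N m swings it.
- bottle: Bystander: white round bottle, 64 mm wide, 150 mm high. Origin under its centre.
- beaker: Bystander: glass beaker, 68 mm wide, 70 mm high, standing between the wheel and the lever on the robot's side. Origin under its centre.
- plate: Bystander: lime-green 96-well plate, 85 x 128 x 22 mm. Origin under its centre.
- tube_rack: Bystander: yellow tube rack with capped tubes, 130 x 90 x 54 mm. Origin under its centre.
- pipette: Bystander: hand pipette lying down, about 225 x 28 x 24 mm. Origin on the bench under its middle; its tip points along its x.

How it is judged:
By the outcome, as a careful person would: the job done as asked, in the order asked, and still so for the second after the job is handed in, with the robot touching nothing.
It also fails if it takes over 54 s, if anything falls off the work surface, if the arm or the gripper's body presses on something with over 40 N, if the wrist force passes 120 N, or if a joint passes its speed limit or range.

## Working session

There is one attempt and no reset: what is moved stays moved. The work goes in short steps, Python scripts to look and compute and a shell command to move; the robot and the scene stay as the last step left them, time stands still between calls to the robot, and variables do not carry over. Pictures are saved under pics/ and viewed, at most 13 in all, crops included, and the job is handed in when it is done.

```bash
mkdir -p pics; cat > h.py <<'E'
from station import *
import numpy as np, cv2
def pix2w(c,u,v,z=None):
    """pixel (col,row)-> world; on plane z if given, else via depth"""
    K=np.array([[c["fx"],0,c["cx"]],[0,c["fy"],c["cy"]],[0,0,1.]])
    n=cv2.undistortPoints(np.array([[[u,v]]],float),K,np.array(c["D"]))[0,0]
    R=np.array(c["R"]);t=np.array(c["t"])
    d=R.T@np.array([n[0],n[1],1]);o=-R.T@t
    s=(z-o[2])/d[2] if z is not None else float(c["z_map"][int(round(v)),int(round(u))])
    return o+s*d
def w2pix(c,X):
    K=np.array([[c["fx"],0,c["cx"]],[0,c["fy"],c["cy"]],[0,0,1.]])
    return cv2.projectPoints(np.array(X,float).reshape(-1,3),cv2.Rodrigues(np.array(c["R"]))[0],np.array(c["t"],float),K,np.array(c["D"]))[0][:,0]
E
python3 - <<'E'
from h import *
np.set_printoptions(precision=4,suppress=True)
Z=dict(stage=None,carriage=None,wheel_hub=.08,pointer_tip=.054,mark_tip=.054,blunt_end=.054,lever_pivot=.066,lever_ball=.066,bottle=None,beaker=None)
for n in("top","side"):
    c=camera(n);cv2.imwrite(f"pics/{n}0.png",c["pixels"])
    print(n,-np.array(c["R"]).T@np.array(c["t"]))
    for k,z in Z.items():
        for b in boxes_of(k,c)[:2]:
            r,q=b["at"];print(k,round(b["p"],2),round(r),round(q),pix2w(c,q,r,z))
print(get_state())
E
```

```text
top [0.4526 0.01   0.8984]
stage 0.98 228 337 [ 0.6245 -0.0161  0.0606]
stage 0.62 219 342 [ 0.6409 -0.0261  0.0598]
carriage 0.87 217 343 [ 0.6462 -0.0286  0.0575]
carriage 0.46 149 345 [ 0.7769 -0.0322  0.075 ]
wheel_hub 0.79 276 377 [ 0.5315 -0.0886  0.08  ]
pointer_tip 0.58 215 343 [ 0.6513 -0.029   0.054 ]
mark_tip 0.76 155 376 [ 0.7711 -0.0954  0.054 ]
mark_tip 0.2 147 343 [ 0.7886 -0.0295  0.054 ]
blunt_end 0.34 254 271 [0.5744 0.1084 0.054 ]
lever_pivot 0.56 255 270 [0.5723 0.1085 0.066 ]
lever_ball 0.61 254 274 [0.574  0.1005 0.066 ]
bottle 0.94 249 468 [ 0.5745 -0.2483  0.1104]
bottle 0.38 151 344 [ 0.7733 -0.0318  0.0738]
beaker 0.67 333 313 [0.4273 0.0295 0.0064]
side [ 0.5834 -0.7431  0.9113]
stage 0.72 285 340 [ 0.6325 -0.0781  0.0572]
stage 0.56 291 414 [ 0.7718 -0.1083  0.07  ]
carriage 0.96 270 352 [ 0.6583 -0.0417  0.0578]
carriage 0.27 394 235 [ 0.4376 -0.2864  0.0203]
pointer_tip 0.91 269 351 [ 0.6549 -0.0362  0.054 ]
pointer_tip 0.67 372 315 [ 0.5796 -0.2653  0.054 ]
mark_tip 0.87 292 415 [ 0.7758 -0.0972  0.054 ]
blunt_end 0.87 265 414 [ 0.7831 -0.0294  0.054 ]
lever_pivot 0.67 219 310 [0.5755 0.0959 0.066 ]
lever_ball 0.83 216 306 [0.5679 0.1056 0.066 ]
bottle 0.96 370 316 [ 0.5806 -0.2892  0.1025]
beaker 0.88 254 244 [0.4288 0.0516 0.0074]
beaker 0.69 266 412 [ 0.7787 -0.036   0.059 ]
{'time': 1.1, 'joint_positions': array([ 1.1317,  0.2907, -0.1534,  1.1267,  0.    ,  1.4315]), 'dq': array([-0.0012,  0.0024,  0.0004,  0.0014, -0.0003,  0.0006]), 'tau': array([  0.0006, -53.7034,  33.1643,   0.0016,  -0.0003,   0.    ]), 'tcp_pos': array([0.155 , 0.5016, 0.2313]), 'tcp_rot': array([-0.4692, -3.1063, -0.    ]), 'force': array([-0.3502,  0.0607, -0.3835]), 'wrist_torque': array([-0.0184, -0.0593,  0.0193]), 'gripper_force': 0.0, 'finger_gap': 0.08548479406265524}
```

View pics/top0.png

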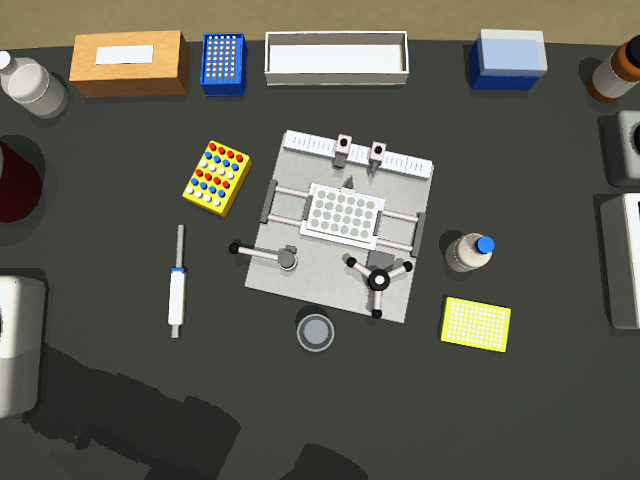

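View pics/side0.png

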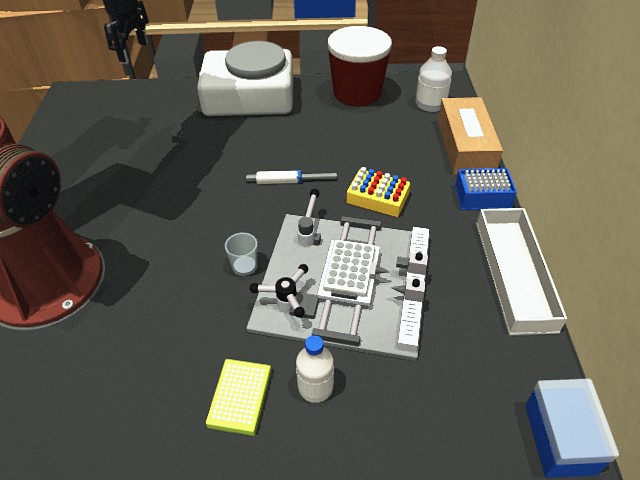

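The top view shows the lever pivot near (287,257) and its ball at (234,248). The hub is at (379,280), the pointed rider at (376,155) is on the right, and the blunt one at (342,147). The carriage pointer tip is near (349,176). The beaker stands at (315,332).

```bash
python3 - <<'E'
from h import *
c=camera("top");im=c["pixels"]
a=cv2.resize(im[125:200,290:440],None,fx=5,fy=5,interpolation=cv2.INTER_CUBIC)
b=cv2.resize(im[235:325,225:425],None,fx=3,fy=3,interpolation=cv2.INTER_CUBIC)
o=np.zeros((a.shape[0]+0,800,3),np.uint8);o[:,:a.shape[1]]=a
cv2.imwrite("pics/crop1.png",cv2.resize(np.vstack([o[:320],np.pad(b,((0,0),(0,200),(0,0)))]),(800,590)))
# geometry from rough pixels
hub=pix2w(c,379,280,.08);ball=pix2w(c,234,248,.066)
np.set_printoptions(precision=4,suppress=True)
piv=pix2w(c,287.5,256,.085)
print(hub,ball,piv)
arms=[pix2w(c,*p,.066) for p in((351,262),(407,267),(377,314))]
print(arms,np.mean(arms,0))
y=(piv-hub)[:2];print("stage y ang",np.degrees(np.arctan2(y[1],y[0])),np.linalg.norm(y))
# stage corners z=.016
for p in((285,131),(433,160),(404,321),(246,286)): print(pix2w(c,*p,.016))
E
```

```text
[ 0.5233 -0.0915  0.08  ] [0.5849 0.1769 0.066 ] [0.5669 0.0746 0.085 ]
[array([ 0.5581, -0.042 ,  0.066 ]), array([ 0.5485, -0.1459,  0.066 ]), array([ 0.4625, -0.0882,  0.066 ])] [ 0.523 -0.092  0.066]
stage y ang 75.29644381853535 0.17175975788047404
[0.84   0.0888 0.016 ]
[ 0.7756 -0.2174  0.016 ]
[ 0.4494 -0.1461  0.016 ]
[0.5174 0.1609 0.016 ]
```

View pics/crop1.png

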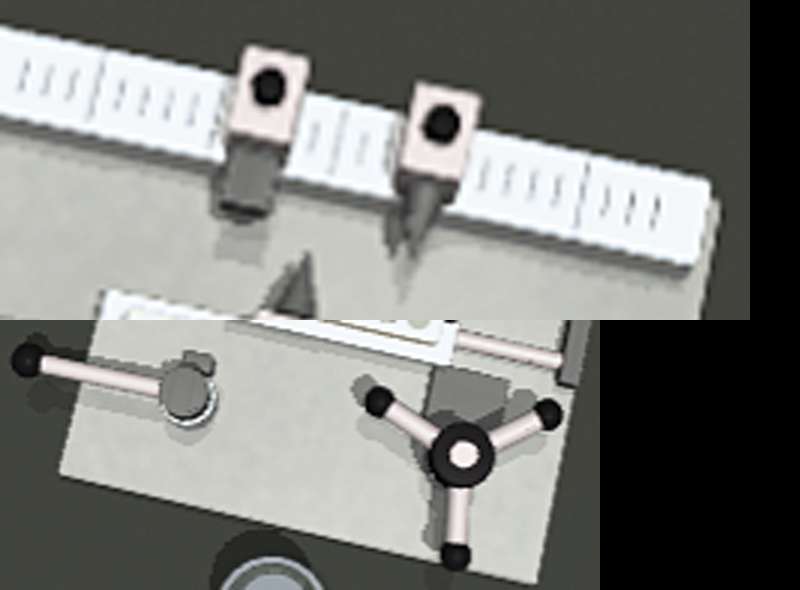

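The crop shows the pointed cone's tip at about full-image pixel (372.4,177) and the carriage pointer tip at (351.4,175.4). The blunt tab is on the left rider, near (338,167).

```bash
cat >> h.py <<'E'
np.set_printoptions(precision=4,suppress=True)
TH=np.radians(-12.3);XH=np.array([np.cos(TH),np.sin(TH)]);YH=np.array([-XH[1],XH[0]])
HUB=np.array([.523,-.0917]);ORG=HUB+.075*XH+.09*YH;PIV=ORG-.075*XH+.085*YH
def st(p): d=np.array(p)[:2]-ORG; return np.array([d@XH,d@YH])*1000
def go(x,y,z,yaw):
    s=get_state();R=cv2.Rodrigues(np.array(s["tcp_rot"]))[0]
    d=R.T@(np.array([x,y,z])-s["tcp_pos"]);cur=np.degrees(np.arctan2(R[1,0],R[0,0]))
    print("shift tool",d,"turn",(cur-yaw+180)%360-180,"j6",s["joint_positions"][5],"t",s["time"],"F",s["force"])
E
python3 - <<'E'
from h import *
c=camera("top")
print("pointer",st(pix2w(c,351.4,175.4,.054)),"mark",st(pix2w(c,372.4,177.2,.054)),"knob",st(pix2w(c,378.4,149.4,.084)),"bluntknob",st(pix2w(c,343.8,142.4,.084)))
print("ball",st(pix2w(c,234,248,.066)),"piv",PIV,st(pix2w(c,287.5,256,.085)))
print("corners",[st(pix2w(c,*p,.016)) for p in((285,131),(433,160),(404,321),(246,286))])
for p in((379,280),(372,280),(388,280),(379,272),(379,300),(255,252)): print(p,pix2w(c,*p)[2])
a=np.radians(77);P=PIV+.07*np.array([np.cos(a),np.sin(a)]);print(P)
go(*P,.16,77)
E
```

```text
pointer [117.3618  -1.1303] mark [122.4417 -41.9529] knob [169.14   -41.3954] bluntknob [169.0605  26.023 ]
ball [-71.778  185.5809] piv [0.5603 0.0793] [-67.5076  81.8704]
corners [array([196.2411, 153.8387]), array([ 198.5955, -159.0122]), array([-135.2813, -158.8115]), array([-134.2504,  155.5855])]
(379, 280) 0.08126209224178349
(372, 280) 0.08064980379517817
(388, 280) 0.08161001941717427
(379, 272) 0.08347331752076859
(379, 300) 0.07019691827655561
(255, 252) 0.07083142322964786
[0.576  0.1475]
shift tool [-0.5068 -0.214   0.0713] turn 85.82466539514292 j6 1.431466321560638 t 1.2 F [0.6731 0.6292 0.3483]
```

```bash
python3 -m jog '-0.036 -0.015 0.004 7; -0.072 -0.03 0.008 14; -0.108 -0.045 0.012 21; -0.144 -0.06 0.016 28; -0.18 -0.075 0.02 35; -0.216 -0.09 0.024 42; -0.252 -0.105 0.028 49; -0.288 -0.12 0.032 56' 0.6; python3 - <<'E'
from h import *
go(.578,.148,.14,77)
E
```

```text
time: 1.87
tcp_pos: [0.3961, 0.3004, 0.1994]
tcp_rot: [1.88, 2.517, 0.001]
force: [0.5, 1.2, 0.0]
finger_gap: 0.0513
gripper_force: 0.0
shift tool [-0.1978  0.1312  0.0594] turn 29.476160142653896 j6 1.7849752398221108 t 1.8667 F [0.5099 1.224  0.0009]
```

```bash
python3 -m jog '-0.033 0.022 0.01 5; -0.066 0.044 0.02 10; -0.099 0.066 0.03 15; -0.132 0.088 0.04 20; -0.165 0.11 0.05 25; -0.198 0.131 0.06 29.5; -0.198 0.131 0.06 29.5; -0.198 0.131 0.06 29.5'; python3 - <<'E'
from h import *
go(.578,.148,.056,77)
c=camera("top");im=c["pixels"];s=camera("side")["pixels"]
cv2.imwrite("pics/a.png",np.hstack([cv2.resize(im[180:300,200:320],(400,400)),cv2.resize(s[160:280,250:370],(400,400))]))
E
```

```text
time: 2.53
tcp_pos: [0.5782, 0.1485, 0.1382]
tcp_rot: [-2.456, -1.958, 0.002]
force: [-0.3, 0.9, 0.6]
finger_gap: 0.0513
gripper_force: 0.0
shift tool [-0.0005  0.      0.0822] turn 0.15031925365298093 j6 1.9241126235263715 t 2.5333 F [-0.2719  0.9437  0.6084]
```

View pics/a.png

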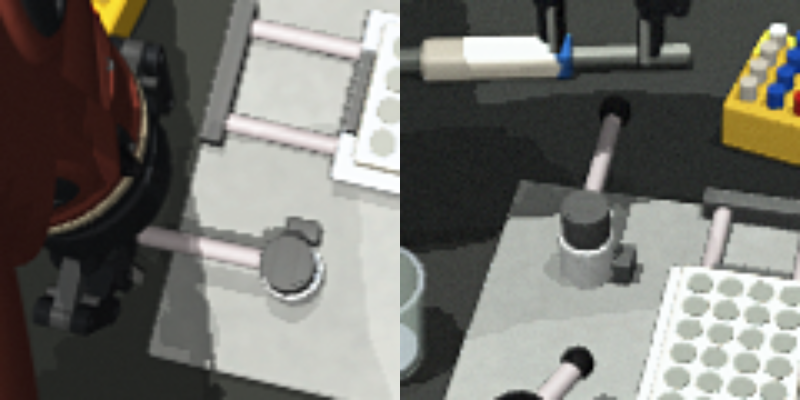

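The fingers straddle the lever bar, about 30 mm in from the ball. I'll descend and close partway.

```bash
python3 -m jog '0 0 0.03 0; 0 0 0.06 0; 0 0 0.088 0; 0 0 0.088 0; 0 0 0.088 0; 0 0 0.088 0; 0 0 0.088 0; 0 0 0.088 0' && python3 -m jog '0 0 0 0; 0 0 0 0; 0 0 0 0; 0 0 0 0; 0 0 0 0; 0 0 0 0; 0 0 0 0; 0 0 0 0' 0.22
```

```text
time: 3.3
tcp_pos: [0.5787, 0.1507, 0.0533]
tcp_rot: [2.451, 1.962, 0.004]
force: [0.2, -0.5, 0.0]
finger_gap: 0.0508
gripper_force: 0.0
time: 3.97
tcp_pos: [0.5774, 0.1502, 0.0512]
tcp_rot: [-2.453, -1.963, 0.0]
force: [-0.8, -0.2, -0.0]
finger_gap: 0.0184
gripper_force: 0.0
```

```bash
python3 -m jog '-0.0005 -0.0088 0 -7; -0.0021 -0.0174 0 -14; -0.0048 -0.0258 0 -21; -0.0084 -0.0338 0 -28; -0.013 -0.0413 0 -35; -0.0185 -0.0482 0 -42; -0.0248 -0.0543 0 -49; -0.0317 -0.0597 0 -56' && python3 -m jog '0 -0.001 0 -1; 0 -0.002 0 -2; 0 -0.003 0 -3; -0.0001 -0.004 0 -3; -0.0002 -0.005 0 -4; -0.0003 -0.006 0 -4; -0.0003 -0.006 0 -4; -0.0003 -0.006 0 -4'
```

```text
time: 4.63
tcp_pos: [0.5125, 0.1325, 0.0515]
tcp_rot: [1.235, 2.887, 0.001]
force: [1.9, 0.4, -0.2]
finger_gap: 0.0185
gripper_force: 0.8
time: 5.3
tcp_pos: [0.509, 0.129, 0.0515]
tcp_rot: [1.143, 2.925, 0.004]
force: [2.9, 5.4, -0.5]
finger_gap: 0.0186
gripper_force: 2.9
```

```bash
python3 -m jog '0 -0.001 0 0; 0 -0.002 0 0; 0 -0.003 0 0; 0 -0.003 0 0; 0 -0.003 0 0; 0 -0.003 0 0; 0 -0.003 0 0; 0 -0.003 0 0'
```

```text
time: 5.97
tcp_pos: [0.5087, 0.1286, 0.0517]
tcp_rot: [1.141, 2.925, 0.011]
force: [8.9, 14.6, -8.3]
finger_gap: 0.019
gripper_force: 8.2
```

It has stalled on the open stop at 17 N. I'll back off, lift, and confirm.

```bash
python3 -m jog '0 0.004 0 0; 0 0.006 0 0; 0 0.006 -0.03 0; 0 0.006 -0.06 0; 0 0.006 -0.09 0; 0 0.006 -0.12 0; 0 0.006 -0.13 0; 0 0.006 -0.13 0' 0.5; python3 - <<'E'
from h import *
for a in (-64.7,):
    P=HUB+.04*np.array([np.cos(np.radians(a)),np.sin(np.radians(a))]);print(P);go(*P,.14,a)
c=camera("side")
for b in boxes_of("lever_ball",c)[:2]:
    p=pix2w(c,b["at"][1],b["at"][0],.07);print(b,p,np.degrees(np.arctan2(*(p[:2]-PIV)[::-1])))
E
```

```text
time: 6.63
tcp_pos: [0.5117, 0.1303, 0.1839]
tcp_rot: [1.142, 2.922, 0.002]
force: [0.5, -0.4, -0.5]
finger_gap: 0.0429
gripper_force: 0.0
[ 0.5401 -0.1279]
shift tool [-0.1958 -0.1705  0.0441] turn -158.0038538586927 j6 0.8564157398082348 t 6.6333 F [ 0.5    -0.4276 -0.4598]
{'at': [218.9, 297.5], 'p': 0.84} [0.5486 0.0935 0.07  ] 129.44719042739277
```

```bash
python3 -m jog '-0.025 -0.022 0 -7; -0.05 -0.044 0 -14; -0.075 -0.066 0 -21; -0.1 -0.088 0 -28; -0.125 -0.11 0.01 -35; -0.15 -0.132 0.02 -42; -0.175 -0.154 0.03 -49; -0.196 -0.17 0.04 -56' && python3 -m jog '0 0 0 -7; 0 0 0 -14; 0 0 0 -21; 0 0 0 -28; 0 0 0 -35; 0 0 0 -42; 0 0 0 -49; 0 0 0 -56' && python3 -m jog '0 0 0 -7; 0 0 0 -14; 0 0 0 -21; 0 0 0 -28; 0 0 0 -35; 0 0 0 -42; 0 0 0 -46; 0 0 0 -46'; python3 - <<'E'
from h import *
go(.5401,-.1279,.056,-64.7)
c=camera("side");print([(b["at"],round(b["p"],2)) for b in boxes_of("wheel_hub",c)])
s=c["pixels"];cv2.imwrite("pics/b.png",cv2.resize(s[220:350,220:400],(720,520)))
E
```

```text
time: 7.4
tcp_pos: [0.5375, -0.1297, 0.1389]
tcp_rot: [0.367, -3.117, -0.001]
force: [0.5, 1.3, -0.1]
finger_gap: 0.0428
gripper_force: 0.0
time: 8.07
tcp_pos: [0.5376, -0.1272, 0.1392]
tcp_rot: [1.789, -2.58, -0.005]
force: [-0.6, -0.5, -0.9]
finger_gap: 0.043
gripper_force: 0.0
time: 8.73
tcp_pos: [0.5377, -0.1272, 0.1394]
tcp_rot: [2.654, -1.68, -0.005]
force: [-0.4, 0.6, -0.2]
finger_gap: 0.0425
gripper_force: 0.0
shift tool [ 0.0019 -0.0021  0.0834] turn 0.026927289032755652 j6 -2.3772800300366033 t 8.7333 F [-0.3561  0.5707 -0.1636]
[([289.5, 287.3], 0.61), ([255.4, 239.6], 0.57)]
```

View pics/b.png

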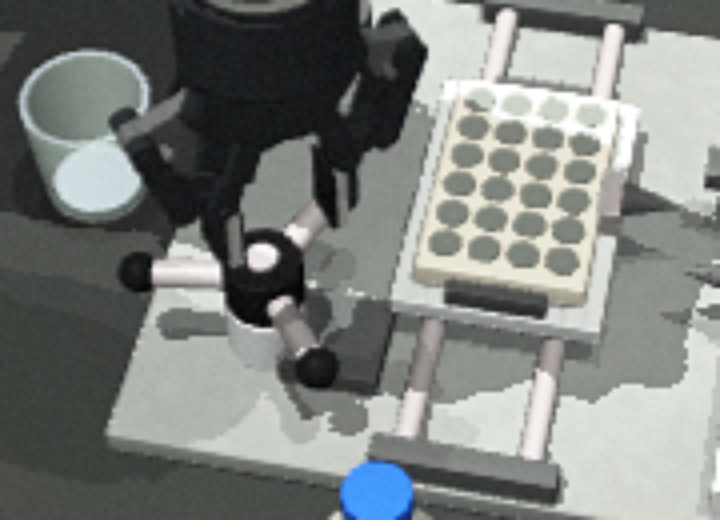

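The arm of the wheel lies between the fingers. I'll descend and straddle it loosely.

```bash
python3 -m jog '0.001 -0.001 0.03 0; 0.002 -0.002 0.06 0; 0.002 -0.002 0.082 0; 0.002 -0.002 0.082 0; 0.002 -0.002 0.082 0; 0.002 -0.002 0.082 0; 0.002 -0.002 0.082 0; 0.002 -0.002 0.082 0' && python3 -m jog '0 0 0 0; 0 0 0 0; 0 0 0 0; 0 0 0 0; 0 0 0 0; 0 0 0 0; 0 0 0 0; 0 0 0 0' 0.21
```

```text
time: 9.5
tcp_pos: [0.5427, -0.1289, 0.0608]
tcp_rot: [-2.651, 1.685, -0.004]
force: [-0.3, 1.1, 0.6]
finger_gap: 0.0426
gripper_force: 0.0
time: 10.17
tcp_pos: [0.5416, -0.1285, 0.0593]
tcp_rot: [2.652, -1.684, -0.0]
force: [0.1, -0.4, -0.1]
finger_gap: 0.0178
gripper_force: 0.0
```

```bash
python3 -m jog '-0.0003 0.005 0 7; -0.0012 0.0099 0 14; -0.0027 0.0147 0 21; -0.0048 0.0192 0 28; -0.0074 0.0235 0 35; -0.0105 0.0274 0 42; -0.0141 0.0309 0 49; -0.0181 0.034 0 56'; python3 - <<'E'
from h import *
s=get_state();d=s["tcp_pos"][:2]-HUB;print(np.linalg.norm(d),np.degrees(np.arctan2(d[1],d[0])),s["force"],s["wrist_torque"])
E
```

```text
time: 10.83
tcp_pos: [0.5046, -0.1271, 0.0597]
tcp_rot: [-1.541, 2.735, -0.003]
force: [6.5, -0.9, -2.7]
finger_gap: 0.0181
gripper_force: 2.4
0.03991094218886529 -117.4937318416361 [ 6.4739 -0.9406 -2.6914] [-0.1041 -1.0782  0.0667]
```

```bash
python3 -m jog '-0.0003 0.005 0 7; -0.0012 0.0099 0 14; -0.0027 0.0147 0 21; -0.0048 0.0192 0 28; -0.0074 0.0235 0 35; -0.0105 0.0274 0 42; -0.0141 0.0309 0 49; -0.0181 0.034 0 56' && python3 -m jog '-0.0003 0.005 0 7; -0.0012 0.0099 0 14; -0.0027 0.0147 0 21; -0.0048 0.0192 0 28; -0.0074 0.0235 0 35; -0.0105 0.0274 0 42; -0.0141 0.0309 0 49; -0.0181 0.034 0 56'; cat > look.py <<'E'
from h import *
import sys
s=get_state();d=s["tcp_pos"][:2]-HUB;print(np.linalg.norm(d),np.degrees(np.arctan2(d[1],d[0])),s["force"],s["joint_positions"][5])
o=[]
for n,(r,q) in dict(top=((140,210),(300,440)),side=((225,345),(330,450))).items():
    c=camera(n);cv2.imwrite(f"pics/raw_{n}.png",c["pixels"]);o.append(cv2.resize(c["pixels"][r[0]:r[1],q[0]:q[1]],None,fx=5 if n=="top" else 5,fy=5,interpolation=cv2.INTER_CUBIC))
    for k in("pointer_tip","mark_tip"): print(n,k,[(b["at"],round(b["p"],2),st(pix2w(c,b["at"][1],b["at"][0],.054))) for b in boxes_of(k,c)[:2]])
cv2.imwrite(sys.argv[1],cv2.resize(np.vstack([np.pad(i,((0,0),(0,700-i.shape[1]),(0,0))) for i in o]),(443,600)) if len(sys.argv)<3 else o[int(sys.argv[2])])
E
python3 look.py pics/c.png 0
```

```text
time: 11.5
tcp_pos: [0.4847, -0.0946, 0.0598]
tcp_rot: [-0.076, 3.138, -0.004]
force: [3.7, -4.3, -1.6]
finger_gap: 0.0177
gripper_force: 2.3
time: 12.17
tcp_pos: [0.4998, -0.0596, 0.0596]
tcp_rot: [1.407, 2.808, -0.003]
force: [-1.0, -5.8, 2.0]
finger_gap: 0.0182
gripper_force: 2.5
0.039611876146682455 125.79085440482902 [-0.9804 -5.7926  1.9526] 0.6663387901282575
top pointer_tip [([209.7, 338.5], 0.86, array([44.5461,  9.4245])), ([291.3, 177.0], 0.7, array([-173.5225,  274.1243]))]
top mark_tip [([155.7, 380.4], 0.58, array([169.3529, -49.0209]))]
side pointer_tip [([279.4, 347.9], 0.65, array([ 40.8371, -34.6736]))]
side mark_tip [([288.3, 411.9], 0.97, array([166.9719, -33.9791]))]
```

View pics/c.png

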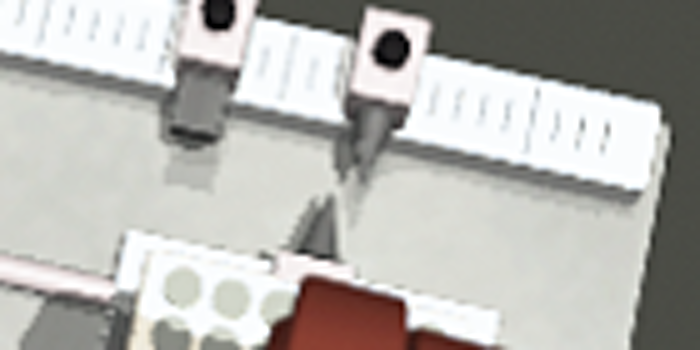

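The pointer tip is at about full-image (366,179), still left of the cone tip at (371.6,177). About 12 mm remain, so I'll turn another 49°.

```bash
python3 -m jog '-0.0003 0.005 0 7; -0.0012 0.0099 0 14; -0.0027 0.0147 0 21; -0.0048 0.0192 0 28; -0.0074 0.0235 0 35; -0.0105 0.0274 0 42; -0.0141 0.0309 0 49; -0.0141 0.0309 0 49'; python3 - <<'E'
from h import *
s=get_state();d=s["tcp_pos"][:2]-HUB;print(np.linalg.norm(d),np.degrees(np.arctan2(d[1],d[0])),s["force"],s["joint_positions"][5])
a=camera("top");b=camera("side")
for n,c in(("top",a),("side",b)): cv2.imwrite(f"pics/raw_{n}.png",c["pixels"])
ca=cv2.resize(a["pixels"][150:200,340:400],(480,400),interpolation=cv2.INTER_CUBIC)
cb=cv2.resize(b["pixels"][265:315,370:410],(320,400),interpolation=cv2.INTER_CUBIC)
cv2.imwrite("pics/d.png",np.hstack([ca,cb]))
for p in((366,179),(371.6,177)): print(st(pix2w(a,*p,.054)))
E
```

```text
time: 13.13
tcp_pos: [0.5323, -0.0513, 0.0591]
tcp_rot: [-2.442, -1.976, 0.001]
force: [-0.9, -0.3, 0.6]
finger_gap: 0.0177
gripper_force: 0.6
0.04145875879160157 76.96731243307482 [-0.8642 -0.3387  0.6409] 1.5482273707053118
[116.1895 -30.4339]
[122.5108 -40.3472]
```

View pics/d.png

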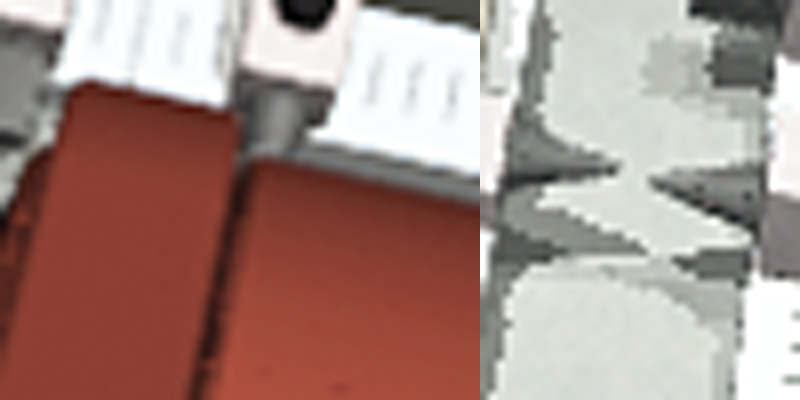

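The side crop shows the tips nearly facing each other: pointer tip near full-image (387.5,286.2), mark tip near (391.2,287.8).

```bash
python3 - <<'E'
from h import *
c=camera("side")
p=st(pix2w(c,387.5,286.25,.054));m=st(pix2w(c,391.25,287.75,.054));print(p,m)
print(w2pix(c,[np.r_[ORG+.110*XH+y*YH,.054] for y in(-.045,-.040)]),w2pix(c,[np.r_[ORG+.130*XH+y*YH,.054] for y in(-.045,-.040)]))
g=cv2.cvtColor(c["pixels"],cv2.COLOR_BGR2GRAY)
print(g[278:296,376:406])
E
```

```text
[119.6231 -37.5372] [127.2197 -39.8974]
[[382.1611 288.5269]
 [382.4551 286.5267]] [[392.4032 290.0046]
 [392.6666 287.9956]]
[[135 217 221 218 218 217 216 216 218 220 217 217 218 217 219 218 220 220
  222 201 200 204 202 203 205 177 176 176 174 173]
 [138 138 217 217 218 216 217 216 217 218 217 216 215 213 216 217 218 222
  220 217 220 219 200 201 205 170 172 169 174 146]
 [103 132 222 221 220 218 214 219 217 216 216 218 215 219 218 217 216 224
  221 221 221 218 216 218 216 218 219 191 189 160]
 [127 102 171 227 221 220 218 216 217 215 215 217 218 215 217 217 218 216
  217 220 220 221 217 215 217 219 220 187 189 161]
 [133 119 116 138 196 226 226 222 217 218 219 220 220 220 218 216 217 217
  221 220 221 220 219 213 216 220 223 189 195 121]
 [135 136 131 132 119 169 159 224 223 221 216 220 218 220 216 218 220 215
  220 219 221 219 218 218 219 222 223 188 197 154]
 [117 121 129 136 137 139 128 131 125 177 226 224 219 219 215 220 220 221
  222 220 221 223 218 220 222 223 226 201 197 165]
 [112 109 117 118 120 120 119 124 130 150 146 169 220 218 219 220 220 224
  223 225 224 226 225 227
[... 576 characters left out ...]
220 222 220 220 221 224
  225 176  83  56 103  89  97 108 116 104 107 103]
 [139 149 146 146 142 226 227 223 224 219 221 222 221 223 218 218 218 220
  223 224 226 177  73  43  64  73  85  91  95 105]
 [144 144 139 138 138 148 137 226 227 225 221 218 221 221 219 217 218 218
  217 223 226 224 228 236 127  41  53  85  70 122]
 [142 142 144 140 144 138 134 141 137 225 225 223 223 219 220 222 218 216
  220 218 217 219 224 229 230 206 159  65  51 135]
 [145 146 145 143 137 140 139 135 135 140 139 138 227 225 223 219 221 216
  217 221 219 220 224 224 226 202 206 207  79 126]
 [ 91  93  92 141 146 139 141 135 140 138 141 134 140 142 225 225 224 220
  222 219 226 227 230 231 234 233 207 176 110 124]]
```

About 2.5–3.5 mm remain. I'll step 12°, then lift clear for an unobstructed look.

```bash
python3 -m jog '-0.0001 0.0029 0 4; -0.0004 0.0058 0 8; -0.0009 0.0086 0 12; -0.0009 0.0086 0 12; -0.0009 0.0086 0 12; -0.0009 0.0086 0 12; -0.0009 0.0086 0 12; -0.0009 0.0086 0 12' && python3 -m jog '0 -0.002 0 0; 0 -0.002 -0.02 0; 0 -0.002 -0.05 0; 0 -0.002 -0.08 0; -0.04 0.0 -0.1 0; -0.08 0.0 -0.1 0; -0.12 0.0 -0.1 0; -0.15 0.0 -0.1 0'; cat > meas.py <<'E'
from h import *
import sys
a=camera("top");b=camera("side")
ca=cv2.resize(a["pixels"][150:200,345:395],(400,400),interpolation=cv2.INTER_CUBIC)
cb=cv2.resize(b["pixels"][265:315,370:420],(400,400),interpolation=cv2.INTER_CUBIC)
cv2.imwrite(sys.argv[1],np.hstack([ca,cb]))
for c,r,q in((a,(162,186),(356,386)),):
    print(cv2.cvtColor(c["pixels"],cv2.COLOR_BGR2GRAY)[r[0]:r[1],q[0]:q[1]])
print(cv2.cvtColor(b["pixels"],cv2.COLOR_BGR2GRAY)[281:296,376:406])
for n,c,x in(("top",a,.12),("side",b,.12)):
    print(n,w2pix(c,[np.r_[ORG+x*XH+y*YH,.054] for x,y in((.09,-.041),(.12,-.041),(.15,-.041),(.12,-.036))]))
E
python3 meas.py pics/e.png
```

```text
time: 13.95
tcp_pos: [0.5405, -0.0538, 0.0592]
tcp_rot: [-2.631, -1.717, 0.0]
force: [-1.9, 1.1, -0.3]
finger_gap: 0.0178
gripper_force: 1.1
time: 14.62
tcp_pos: [0.4798, -0.1936, 0.1603]
tcp_rot: [2.63, 1.714, 0.001]
force: [0.9, -0.8, -0.3]
finger_gap: 0.0179
gripper_force: 0.0
[[195 215 219 233 248 255 255 255 255 255 255 254 188  79  74  68  94 110
  133 145 127 106  97  94  89 109 250 255 254 243]
 [120 115 120 138 168 206 216 220 239 251 255 255 239 102  56  65  98 119
  146 155 140 113  91  89  85 187 254 255 254 250]
 [121 122 120 123 122 121 116 121 147 178 201 214 195 155  99  71 100 126
  150 152 135 111  75  74  83 241 255 254 253 253]
 [132 126 116 119 122 120 120 122 123 121 115 114 124 125  93  73 104 128
  150 150 126 101  71  67 141 252 255 254 253 253]
 [191 190 180 163 144 126 116 118 119 119 122 114  98  94  78  72 105 130
  145 144 118  85 155 240 255 255 255 255 254 254]
 [201 203 204 199 195 191 177 165 150 129 126 106  89  94  75  72 104 135
  148 134 104  87 141 201 217 227 236 250 255 255]
 [221 222 214 203 203 205 201 200 198 193 164 112 107 101  75 103 134
[... 3536 characters left out ...]
 77  92  91  92 108]
 [140 143 139 145 141 228 227 221 222 220 219 218 220 221 219 219 219 216
  217 219 219 224 229 232 124  43  51  82  73 120]
 [138 140 139 141 136 143 140 226 224 225 220 218 217 218 218 217 220 219
  213 220 216 218 221 226 231 206 157  67  50 133]
 [142 143 142 140 145 139 133 142 143 137 225 222 220 220 219 216 218 218
  217 219 216 221 221 224 227 201 204 206  76 125]
 [142 145 140 142 142 137 143 136 136 130 144 136 229 226 220 220 219 219
  219 222 220 225 229 229 233 235 203 178 102 124]]
top [[368.7479 192.7583]
 [371.6844 178.2712]
 [374.573  163.9867]
 [369.1714 177.7511]]
side [[372.2219 285.4599]
 [387.4999 287.6605]
 [402.8738 289.8716]
 [387.7772 285.6656]]
```

View pics/e.png

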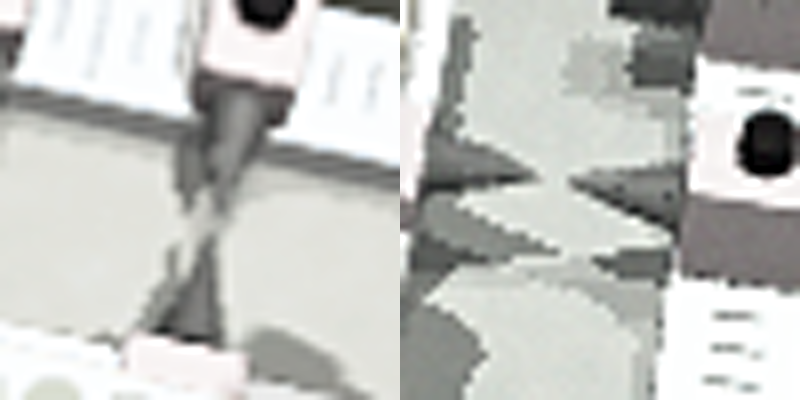

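Both views show the tips almost facing, with about 0.5–1.2 mm to go. I'll fit the cone outlines for a finer number.

```bash
cat > fit.py <<'E'
from h import *
from scipy.optimize import minimize
def cone(c,tx,ty,sgn,S=8,box=None,z=.054):
    L,r=.028,.009
    pts=[np.r_[ORG+tx*XH+ty*YH,z]]+[np.r_[ORG+(tx-sgn*L)*XH+(ty+r*np.cos(a))*YH,z+r*np.sin(a)] for a in np.linspace(0,2*np.pi,40)]
    h=cv2.convexHull(w2pix(c,pts).astype(np.float32))[:,0]
    m=np.zeros(((box[1]-box[0])*S,(box[3]-box[2])*S),np.uint8)
    cv2.fillPoly(m,[np.round(((h-[box[2],box[0]]+.5)*S-.5)*16).astype(np.int32)],255,shift=4)
    return cv2.resize(m,None,fx=1/S,fy=1/S,interpolation=cv2.INTER_AREA)/255.
def fit(c,box,tx,sgn,bg,w=None):
    g=cv2.cvtColor(c["pixels"],cv2.COLOR_BGR2GRAY)[box[0]:box[1],box[2]:box[3]].astype(float)
    d=np.clip((bg-g)/(bg-140),0,1)
    f=lambda p:np.sum(((cone(c,tx+p[0]/1e3,p[1]/1e3,sgn,box=box)-d)**2)*(1 if w is None else w))
    best=min(((f((x,y)),x,y) for x in np.arange(-6,9,1.5) for y in np.arange(-46,-30,1)))
    r=minimize(f,best[1:],method="Nelder-Mead",options=dict(initial_simplex=[best[1:],(best[1]+1,best[2]),(best[1],best[2]+.7)],xatol=.02,fatol=1e-4))
    return r.x,r.fun
if __name__=="__main__":
    for k in range(2):
        b=camera("side");a=camera("top")
        print("side ptr",fit(b,(278,290,379,390),.116,1,220),"mark",fit(b,(283,296,389,401),.123,-1,220))
        w1=np.ones((9,7));print("top ptr",fit(a,(176,185,369,376),.116,1,226),"mark",fit(a,(168,178,371,377),.123,-1,200))
E
python3 fit.py
```

```text
side ptr (array([  5.0312, -38.6063]), np.float64(0.8729697712418302)) mark (array([  0.2197, -38.8783]), np.float64(1.3063949562668207))
top ptr (array([  7.8125, -39.0875]), np.float64(4.554010861155245)) mark (array([ -4.2969, -40.5352]), np.float64(0.7085688196847365))
side ptr (array([  4.9375, -38.5625]), np.float64(0.866513420319108)) mark (array([  0.2197, -38.8783]), np.float64(1.3334415248942715))
top ptr (array([  7.8125, -39.0875]), np.float64(4.572206706286158)) mark (array([ -4.2969, -40.5352]), np.float64(0.7056930026912727))
```

```bash
cat > fit2.py <<'E'
from fit import *
from scipy.optimize import minimize_scalar
b=camera("side")
def f1(c,box,tx,sgn,bg,z):
    g=cv2.cvtColor(c["pixels"],cv2.COLOR_BGR2GRAY)[box[0]:box[1],box[2]:box[3]].astype(float)
    d=np.clip((bg-g)/(bg-140),0,1)
    ys=np.arange(-46,-32,.1);e=[np.sum((cone(c,tx,y/1e3,sgn,box=box,z=z)-d)**2) for y in ys]
    i=int(np.argmin(e));return round(ys[i],2),round(e[i],2)
for x in(.118,.120,.122):
    print(x,[f1(b,(276,290,cl,390),x,1,220,.054) for cl in(378,381,384)],[f1(b,(283,297,389,cr),x+.007,-1,220,.054) for cr in(395,398,401)])
s=get_state();print(s["time"],s["tcp_pos"])
E
python3 fit2.py
```

```text
0.118 [(np.float64(-38.7), np.float64(5.64)), (np.float64(-38.4), np.float64(3.87)), (np.float64(-38.3), np.float64(1.99))] [(np.float64(-39.3), np.float64(2.75)), (np.float64(-39.1), np.float64(4.66)), (np.float64(-39.1), np.float64(8.09))]
0.12 [(np.float64(-38.6), np.float64(1.55)), (np.float64(-38.7), np.float64(1.08)), (np.float64(-38.8), np.float64(0.45))] [(np.float64(-39.3), np.float64(4.88)), (np.float64(-39.3), np.float64(8.43)), (np.float64(-39.3), np.float64(13.12))]
0.122 [(np.float64(-38.6), np.float64(1.49)), (np.float64(-38.6), np.float64(1.05)), (np.float64(-38.6), np.float64(0.84))] [(np.float64(-40.8), np.float64(6.82)), (np.float64(-40.8), np.float64(11.76)), (np.float64(-40.8), np.float64(18.85))]
14.9667 [ 0.4808 -0.1902  0.1594]
```

The side fit gives 0.6 mm and the top about 1.2 mm. I'll return over the same arm and turn another 0.08 rad.

```bash
python3 -m jog '0.04 -0.002 0 0; 0.08 -0.002 0 0; 0.12 -0.002 0 0; 0.15 -0.002 0 0; 0.15 -0.002 0 0; 0.15 -0.002 0.04 0; 0.15 -0.002 0.08 0; 0.15 -0.002 0.1 0' && python3 -m jog '0 0 0 0; 0 0.001 0 0; 0 0.002 0 0; 0 0.003 0 1.5; 0 0.004 0 3; -0.0001 0.0053 0 4.5; -0.0001 0.0053 0 4.5; -0.0001 0.0053 0 4.5' && python3 -m jog '0 -0.002 0 0; 0 -0.002 -0.02 0; 0 -0.002 -0.05 0; 0 -0.002 -0.08 0; -0.04 0.0 -0.1 0; -0.08 0.0 -0.1 0; -0.12 0.0 -0.1 0; -0.15 0.0 -0.1 0'; python3 fit.py; python3 fit2.py; python3 meas.py pics/f.png | sed -n 8,23p
```

```text
time: 15.63
tcp_pos: [0.5378, -0.0515, 0.0561]
tcp_rot: [-2.629, -1.717, 0.002]
force: [1.0, -1.4, 1.8]
finger_gap: 0.0178
gripper_force: 1.2
time: 16.3
tcp_pos: [0.5443, -0.0555, 0.0606]
tcp_rot: [2.696, 1.61, 0.001]
force: [-1.8, -0.2, -0.4]
finger_gap: 0.0175
gripper_force: 1.2
time: 16.97
tcp_pos: [0.4723, -0.1897, 0.1608]
tcp_rot: [2.694, 1.609, 0.002]
force: [0.4, -0.5, 0.1]
finger_gap: 0.0182
gripper_force: 0.0
side ptr (array([  5.1406, -39.5578]), np.float64(1.448205738177624)) mark (array([  0.1121, -38.9504]), np.float64(1.4270830329680892))
top ptr (array([  5.75, -40.35]), np.float64(4.762506719864161)) mark (array([ -4.4531, -40.5898]), np.float64(0.7442224144559784))
side ptr (array([  5.1406, -39.5578]), np.float64(1.5614349048442908)) mark (array([  0.0918, -38.8496]), np.float64(1.4850364643406382))
top ptr (array([  6.9219, -40.0656]), np.float64(4.877158514770185)) mark (array([ -4.2969, -40.5352]), np.float64(0.7168041138023837))
0.118 [(np.float64(-39.6), np.float64(6.28)), (np.float64(-39.6), np.float64(4.92)), (np.float64(-39.0), np.float64(2.38))] [(np.float6
[... 924 characters left out ...]
]
 [221 221 213 202 202 204 201 199 197 194 163 111 108 102  75 102 135 145
  148 119  89 101 119 121 115 122 137 174 212 221]
 [226 226 225 222 223 224 214 203 206 209 173 115 120 118  94 117 143 146
  141 106  97 112 120 120 121 120 120 121 121 113]
 [225 225 226 227 227 228 227 224 225 218 171 117 121 123 101 110 134 141
  135 110 137 157 142 131 122 114 117 119 121 123]
 [225 226 226 227 227 227 228 228 228 231 187 115 121 122  99  83 119 142
  125 147 180 193 194 190 188 175 156 138 122 115]
 [225 225 226 227 227 227 227 227 227 231 192 114 119 121 107  86 122 127
  116 167 188 196 205 206 205 203 197 191 185 168]
 [225 225 225 226 226 225 226 226 227 230 190 110 116 117 151 138 126 131
```

View pics/f.png

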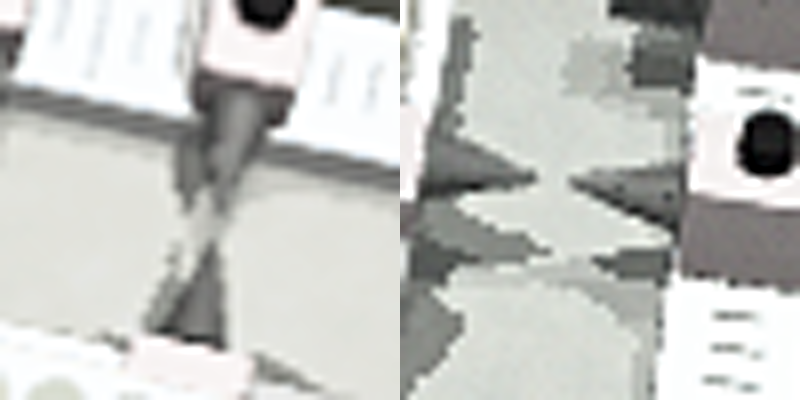

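The tips now face each other within about 0.5 mm in both views. Back to the lever.

```bash
python3 - <<'E'
from h import *
go(.5115,.1303,.16,137.3)
E
```

```text
shift tool [ 0.2971 -0.1163 -0.0004] turn -75.55317156695425 j6 1.5445865446994966 t 17.3167 F [ 0.1296 -0.0698 -0.6711]
```

```bash
python3 -m jog '0.037 -0.0145 0 -7; 0.074 -0.029 0 -14; 0.111 -0.0435 0 -21; 0.148 -0.058 0 -28; 0.185 -0.0725 0 -35; 0.222 -0.087 0 -42; 0.26 -0.102 0 -49; 0.297 -0.116 0 -56' 0.5 && python3 -m jog '0 0 0 -7; 0 0 0 -14; 0 0 0 -19.5; 0 0 0 -19.5; 0 0 0 -19.5; 0 0 0 -19.5; 0 0 0 -19.5; 0 0 0 -19.5'; python3 - <<'E'
from h import *
go(.5115,.1303,.0515,137.3)
c=camera("side");cv2.imwrite("pics/g.png",cv2.resize(c["pixels"][140:280,220:380],(640,560)))
E
```

```text
time: 17.98
tcp_pos: [0.5112, 0.1327, 0.1594]
tcp_rot: [1.615, 2.695, 0.001]
force: [1.4, -1.4, -0.7]
finger_gap: 0.0423
gripper_force: 0.0
time: 18.65
tcp_pos: [0.5115, 0.1292, 0.1593]
tcp_rot: [-1.15, -2.924, -0.0]
force: [0.4, -0.1, 0.5]
finger_gap: 0.0428
gripper_force: 0.0
shift tool [0.0008 0.0008 0.1078] turn -0.23190474384537652 j6 0.8579723111198978 t 18.65 F [ 0.4313 -0.1139  0.5392]
```

View pics/g.png

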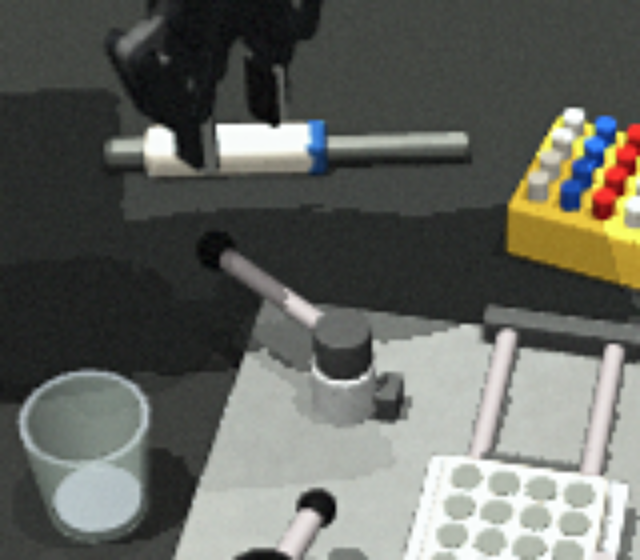

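The lever is open and the gripper is above it. I'll descend, straddle the bar, and swing it home.

```bash
python3 -m jog '0.0008 0.0008 0.04 0; 0.0008 0.0008 0.08 0; 0.0008 0.0008 0.107 0; 0.0008 0.0008 0.107 0; 0.0008 0.0008 0.107 0; 0.0008 0.0008 0.107 0; 0.0008 0.0008 0.107 0; 0.0008 0.0008 0.107 0' && python3 -m jog '0 0 0 0; 0 0 0 0; 0 0 0 0; 0 0 0 0; 0 0 0 0; 0 0 0 0; 0 0 0 0; 0 0 0 0' 0.22 && python3 -m jog '-0.0005 0.0088 0 7; -0.0021 0.0174 0 14; -0.0048 0.0258 0 21; -0.0084 0.0338 0 28; -0.013 0.0413 0 35; -0.0185 0.0482 0 42; -0.0248 0.0543 0 49; -0.0317 0.0597 0 56'
```

```text
time: 19.37
tcp_pos: [0.513, 0.1304, 0.0542]
tcp_rot: [1.147, 2.922, 0.002]
force: [-0.5, 0.3, -0.2]
finger_gap: 0.0424
gripper_force: 0.0
time: 20.03
tcp_pos: [0.5114, 0.1303, 0.0522]
tcp_rot: [-1.147, -2.924, 0.0]
force: [-0.6, -1.2, -0.1]
finger_gap: 0.0188
gripper_force: 0.0
time: 20.7
tcp_pos: [0.575, 0.1526, 0.052]
tcp_rot: [-2.391, -2.036, 0.002]
force: [-1.7, -1.0, 0.2]
finger_gap: 0.0188
gripper_force: 0.8
```

```bash
python3 -m jog '0 0.001 0 0; 0 0.002 0 1; 0 0.003 0 2; -0.0001 0.004 0 3; -0.0002 0.005 0 3; -0.0002 0.005 0 3; -0.0002 0.005 0 3; -0.0002 0.005 0 3' && python3 -m jog '0 0.001 0 0; 0 0.002 0 0; 0 0.003 0 0; 0 0.003 0 0; 0 0.003 0 0; 0 0.003 0 0; 0 0.003 0 0; 0 0.003 0 0'
```

```text
time: 21.37
tcp_pos: [0.58, 0.1516, 0.0523]
tcp_rot: [-2.438, -1.981, 0.0]
force: [-1.4, 0.4, -0.8]
finger_gap: 0.0188
gripper_force: 0.6
time: 22.03
tcp_pos: [0.5834, 0.1508, 0.0524]
tcp_rot: [2.439, 1.98, 0.0]
force: [0.3, 0.2, -0.4]
finger_gap: 0.0188
gripper_force: 0.0
```

```bash
python3 -m jog '0 0.001 0 0; 0 0.002 0 0; 0 0.003 0 0; 0 0.003 0 0; 0 0.003 0 0; 0 0.003 0 0; 0 0.003 0 0; 0 0.003 0 0'; python3 - <<'E'
from h import *
s=get_state();print(s["force"],s["wrist_torque"])
E
```

```text
time: 22.7
tcp_pos: [0.5849, 0.1505, 0.0521]
tcp_rot: [-2.437, -1.98, 0.002]
force: [-4.5, 0.8, 3.3]
finger_gap: 0.0191
gripper_force: 2.7
[-4.486   0.8311  3.2518] [ 0.3518  1.1025 -0.085 ]
```

```bash
python3 -m jog '0 0.001 0 0; 0 0.002 0 0; 0 0.003 0 0; 0 0.004 0 0; 0 0.004 0 0; 0 0.004 0 0; 0 0.004 0 0; 0 0.004 0 0'
```

```text
time: 23.37
tcp_pos: [0.5852, 0.1505, 0.0516]
tcp_rot: [-2.432, -1.978, 0.009]
force: [-16.7, 5.4, 10.2]
finger_gap: 0.0185
gripper_force: 8.8
```

It has stalled on the home stop. I'll back off, open, lift, retreat, and verify.

```bash
python3 -m jog '0 -0.004 0 0; 0 -0.0075 0 0; 0 -0.0075 -0.03 0; 0 -0.0075 -0.06 0; 0 -0.0075 -0.1 0; 0 -0.0075 -0.13 0; 0 -0.0075 -0.15 0; 0 -0.0075 -0.15 0' && python3 -m jog '0 -0.04 0 0; 0 -0.08 0 0; 0 -0.12 0 0; 0 -0.16 0 0; 0 -0.2 0 0; 0 -0.22 0 0; 0 -0.22 0 0; 0 -0.22 0 0'; python3 fit.py; python3 fit2.py; python3 - <<'E'
from h import *
a=camera("top");b=camera("side")
cv2.imwrite("pics/z.png",np.hstack([cv2.resize(a["pixels"][125:345,225:445],(400,400)),cv2.resize(b["pixels"][180:380,230:430],(400,400))]))
for c in(a,b): print([(x["at"],st(pix2w(c,x["at"][1],x["at"][0],.066))) for x in boxes_of("lever_ball",c)[:2]])
E
```

```text
time: 24.03
tcp_pos: [0.5857, 0.1512, 0.2075]
tcp_rot: [2.435, 1.977, 0.011]
force: [0.3, 0.3, -0.2]
finger_gap: 0.0187
gripper_force: 0.0
time: 24.7
tcp_pos: [0.367, 0.1964, 0.2024]
tcp_rot: [2.437, 1.981, 0.002]
force: [0.5, 0.5, 0.7]
finger_gap: 0.0188
gripper_force: 0.0
side ptr (array([  6.6406, -39.5578]), np.float64(6.0794296064013835)) mark (array([ -1.125, -38.825]), np.float64(6.098443627450981))
top ptr (array([ 17.5383, -38.0219]), np.float64(5.9670372754665015)) mark (array([ -8.7344, -41.1094]), np.float64(0.8471655132641291))
side ptr (array([  6.6406, -39.5906]), np.float64(5.927239042675895)) mark (array([ -0.9805, -38.918 ]), np.float64(5.835795367166474))
top ptr (array([ 17.5383, -38.0219]), np.float64(6.027447248000675)) mark (array([ -8.2812, -41.1313]), np.float64(0.8428316032295271))
0.118 [(np.float64(-39.0), np.float64(14.3)), (np.float64(-39.6), np.float64(11.51)), (np.float64(-39.0), np.float64(7.2))] [(np.float64(-39.3), np.float64(6.19)), (np.float64(-38.8), np.float64(9.83)), (np.float64(-39.1), np.float64(13.87))]
0.12 [(np.float64(-38.8), np.float64(9.91)), (np.float64(-39.6), np.float64(7.91)), (np.float64(-39.6), np.float64(5.5))] [(np.float64(-39.3), np.float64(8.69)), (np.float64(-38.9), np.float64(14.39)), (np.float64(-39.3), np.float64(19.72))]
0.122 [(np.float64(-39.5), np.float64(7.89)), (np.float64(-39.8), np.float64(6.32)), (np.float64(-39.9), np.float64(4.8))] [(np.float64(-40.8), np.float64(10.87)), (np.float64(-40.8), np.float64(18.29)), (np.float64(-40.8), np.float64(26.03))]
24.95 [0.3683 0.196  0.2021]
[([255.1, 267.9], array([-71.3254, 120.0956]))]
[([220.9, 310.8], array([-61.0699,  99.4762])), ([291.6, 287.3], array([-67.4122, -94.7328]))]
```

View pics/z.png

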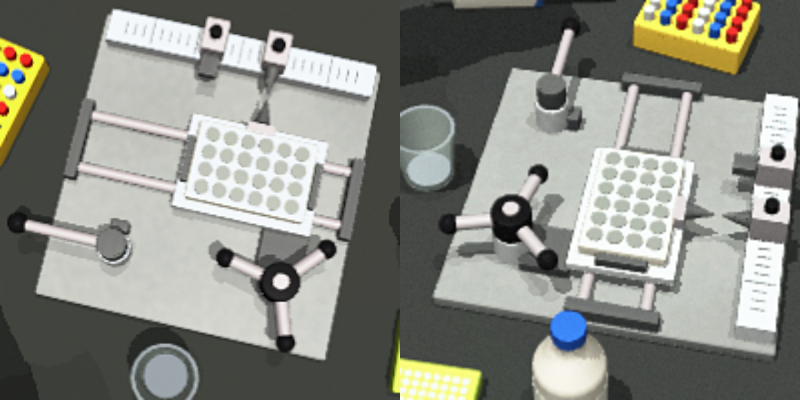

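The lever ball is back at top-image (234,247), its original home position. The carriage tips still face each other and the labware hasn't moved.

```bash
python3 -c "
from station import *
print(job_done())"
```

```text
the job is handed in; nothing more can be done
None
```

The job is handed in: I swung the lever open, turned the wheel until the carriage pointer faced the pointed rider to within about 0.5 mm by the camera fits, and swung the lever home to its stop, with no labware seen to move.

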